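# Fit the dicing grid and snap the slicing disc onto a vegetable cutter

### The arm

A 7-joint arm with a two-finger parallel gripper is mounted at the origin on the work surface. World frame = base frame: x ahead of the robot, y to its left, z up, the work surface at z = 0. Lengths are in m, angles in degrees, forces in N, time in s.
With the tool pointing down it reaches from about 0.4 to 0.925 m from the base axis. Payload 4.1 kg.
Tool frame: the origin (TCP) lies between the finger pads; the fingertips stand 8 mm ahead of it and the grasp point (between the pads) lies 11 mm behind it; z points along the fingers, y is the line along which they close (so a half turn about z gives the same grasp; the last joint's range is limited). The gripper opens to 85 mm and grips with 20 to 120 N. Pads are 22 mm wide; open, the fingers measure 114 mm over their backs; the gripper's body (76 mm by 85 mm) begins 54 mm behind the grasp point. The pads swing forward as they close: fully open they stand 13 mm farther back than shut.
Start: joints at [68.526, 22.827, 2.584, 88.041, -1.071, 69.15, -2.905], TCP at [0.177, -0.625, 0.239] pointing down, gripper open.
Joint ranges: [-161.44, 161.44], [-28.35, 127.94], [-78.24, 83.42], [0, 140.83], [-78.03, 258.03], [13.02, 114.36], [-168.23, 168.23]. Speed limits (degrees/s): [147.25, 147.25, 180, 180, 180, 180, 180].

### API

Orientations are given as [roll, pitch, yaw] about the fixed x, y, z axes, in that order (R = Rz(yaw) Ry(pitch) Rx(roll)).
In Python, from station import env gives the robot as it stands.
- The arm moves only by the tool inch_along, called in YAML: its name, and indented under it one key for each argument. Schema: {"type":"object","properties":{"steps":{"type":"object","properties":{"finger_gap":{"type":"array","items":{"type":"number"},"minItems":1,"maxItems":20},"sx":{"type":"array","items":{"type":"number"},"minItems":1,"maxItems":20},"sy":{"type":"array","items":{"type":"number"},"minItems":1,"maxItems":20},"sz":{"type":"array","items":{"type":"number"},"minItems":1,"maxItems":20},"drx":{"type":"array","items":{"type":"number"},"minItems":1,"maxItems":20},"dry":{"type":"array","items":{"type":"number"},"minItems":1,"maxItems":20},"drz":{"type":"array","items":{"type":"number"},"minItems":1,"maxItems":20}},"additionalProperties":false,"required":["finger_gap","sx","sy","sz","drx","dry","drz"]},"grip_force":{"type":"number"},"only":{"type":"string"},"quiet":{"type":"boolean"},"lines":{"type":"string"}},"required":["steps"],"additionalProperties":false}. steps is an object with one list for each field, all of the same length, 1 to 20, a row being the entries at one place: finger_gap (the finger opening in m), sx, sy, sz (the shift in shares of 0.6 m (1.0 is 0.6 m)), drx, dry, drz (a rotation vector in a scale on which 1.0 is 180 degrees); each row shifts and turns the commanded pose from where the row before left it, along the tool's axes as they then stand; what a row does not reach is not made up. A row lasts 1/10 s, in which the tool goes at most 0.05 m and 8.59 degrees, less where a joint would pass 70% of its speed; a pose out of reach is approached as far as the arm can. The fingers move at their own pace and stop on an object; grip_force is the grip in N (left out, the last holds). Time passes only in rows, so rows that do not move let the fingers close. The tool returns the time, the measured TCP pose, the force, the opening and the grip force at its end. only (a regular expression) keeps the lines of the reply that match it, lines (a string "A,B") keeps lines A to B, and quiet returns only ok. Input that does not fit is refused with a message, and nothing moves.
- env.get_obs(): the state, without advancing time (a new reading comes with each control period).
- env.read_camera(name): name is "scene" or "top"; returns a dict with "img" (420x560x3 uint8, red, green, blue), "fx", "fy", "cx", "cy" (pixels), "eye" and "rotation" of the camera in the world. Camera axes: x right, y up, looking along -z (the intrinsics and any distortion apply to the point x, -y, -z); pixel columns grow to the right and rows downward; lengths in m; the calibration is good to about 2 mm. A picture is of the moment at which its call begins. There is no depth.
- env.sign_off(): hands the job in; it is judged then, once.
The state is a dict: "clock": time; "qpos": joint angles; "joint_vel": joint speeds; "effort": joint torques, N m; "tcp_pos": TCP position; "ee_rot": TCP orientation; "ft_force": force on the tool from outside, world axes, zero at the start; "wrist_torque": the same for the moment, N m; "gripper_width": finger opening in m; "gripper_force": force on a finger pad.
Only numpy, scipy, OpenCV 4.12 (cv2) and the standard library are available. Lean on these libraries where they do the work, as an engineer would, in place of code of your own. Each camera call takes 0.05 s, during which the arm holds its last target. There are 200 camera calls.

### The job

Set up the vegetable cutter to dice carrots for the dumpling filling: plug the fine dicing grid (the one with many small cells) fully home into the rectangular seat in the cutter's deck, then put the slicing disc over it, pressing its hub down onto the drive stud until it clicks and, past the click, on until the hub is fully home on the collar. Finish while still holding the hub and pressing it firmly down: do not let go at the end. Leave the coarse grid and the other things on the counter where they are.

Things in the scene. Friction and masses are not known exactly. Their poses are not given: they have to be found in the camera images.
- cutter: vegetable cutter (fixed): aluminium motor base with a flat deck 220 x 220 mm, deck surface 200 mm above the counter. Origin: centre of its underside. An outlet chute stands out 150 mm from the axis on its -x side, below 130 mm. A steel rim (inner radius 104 mm, 8 mm high) runs round the deck; the drive stud stands at its centre, the grid seat lies on the chute side of it
- grid_seat (a point): centre of the mouth of the grid seat, at deck level: a rectangular pocket 72 mm along its own x by 58 mm along its own y (1 mm clearance all round a grid), 18 mm deep; a grid fits either way round by a half turn. Axes as the cutter's
- stud_foot (a point): point on the drive stud's axis at the top of its collar, 18 mm above the deck: the hub's underside rests here when home. Above it the square steel stud, 18 x 18 mm with sides along the cutter's x and y, rises 30 mm, the last 4 mm tapered to 12 mm; two sprung detent balls stand 3 mm out of its -x and +x sides, 12 mm above this point. Axes as the cutter's
- drive_collar: round steel collar round the foot of the stud, 40 mm across, 18 mm high, fixed on the deck; origin at the centre of its underside, at deck level
- fine_grid: fine dicing grid: rectangular grey frame 70 mm (its x) by 56 mm (its y), 32 mm tall, with many small cells (6 by 5) of steel blades; its lowest 6 mm taper in by 3 mm as a lead-in. 0.15 to 0.3 kg. Origin: centre of its underside, z up. Fully home its underside is 18 mm below the deck and its upper 14 mm stand proud
- coarse_grid: coarse dicing grid: the same frame and size as the fine one, but with only four large cells (2 by 2); not wanted, stays where it lies. Origin at the centre of its underside. Which of the two grids lies nearer varies
- slicing_disc: slicing disc lying flat on the counter, hub up: cast aluminium disc 190 mm across, 4 mm thick, knives up to 10 mm above its underside, with an upright grey plastic hub, 36 x 36 mm square, in the middle. 0.3 to 0.55 kg. Origin: centre of its underside; the hub's sides lie along its x and y. Home, its underside is 18 mm above the deck, 4 mm above a fully seated grid
- hub_top (a point): centre of the hub's top, 46 mm above the disc's underside. The hub is a cap open below: square bore 20 x 20 mm, sides parallel to the hub's, 33 mm deep; fits the stud at any quarter turn. Its lip meets the detent balls 16 mm above home, resistance rises to about 12 N, the force drops as the hub snaps past them (about 13 to 6 mm above home), then it goes freely on down to the collar
- tin_can: opened steel tin can, 74 mm wide, 110 mm tall; origin at the centre of its underside; stays where it is
- sauce_bowl: small white ceramic bowl, 94 mm wide, 40 mm tall; origin at the centre of its underside; stays where it is
- rolling_pin: small wooden rolling pin lying down, 240 mm long, 30 mm thick, along its own x axis; origin on the surface below its middle; stays where it is
- filling_spreader: wooden-handled steel filling spreader lying flat, 245 mm long along its own x axis; origin on the surface near its middle; stays where it is
- carrot: carrot lying down, about 180 mm long, 30 mm thick, along its own x axis; origin on the surface below its middle; stays where it is
- scissors: closed scissors with red handles lying flat, 195 mm long, handles at the -x end; origin on the surface near the pivot; stays where it is
- soy_bottle: amber sauce bottle, 58 mm wide, 165 mm tall, standing; origin at the centre of its underside; stays where it is

How it is judged (in metres and radians):
On the way, in this order (a step that is already met when the one before it is completed fails the run):
1. the fine grid sits fully home in its seat (horizontal distance between fine_grid and grid_seat below 0.003 m and z of fine_grid in the frame of grid_seat below -0.016 m and angle between the x axis of fine_grid and the x axis of grid_seat, either way round below 0.08 rad and angle between fine_grid's own z axis and vertical below 0.05 rad), for 0.2 s.
2. the hub has clicked past the detent and is home on the collar, over the seated grid (all of step 1 and horizontal distance between slicing_disc and stud_foot below 0.003 m and z of slicing_disc in the frame of stud_foot below 0.002 m and angle between slicing_disc's own z axis and vertical below 0.04 rad), for 0.2 s.
At the end, for the whole second after the job is handed in: Fine grid home in its seat (centre within 3 mm, 16 mm deep or more, square within 0.08 rad, level); hub home on the collar (within 2 mm, centred within 3 mm, level within 0.04 rad); fingers on the disc with over 3 N and the disc pressing on the collar with over 7 N, its weight included (all of step 2 and contact force between slicing_disc and drive_collar above 7 N and contact force between the fingers and slicing_disc above 3 N); the arm keeps its last pose, push and grip.
It fails at once if the coarse grid is moved over 30 mm (distance of coarse_grid from where it was at the start of the episode above 0.03 m).
It fails at once if the tin can, sauce bowl or soy bottle is moved over 30 mm (distance of any of tin_can, sauce_bowl, soy_bottle from where it was at the start of the episode above 0.03 m).
It fails at once if the rolling pin, filling spreader, carrot or scissors are moved over 30 mm (distance of any of rolling_pin, filling_spreader, carrot, scissors from where it was at the start of the episode above 0.03 m).
It also fails if it takes over 69 s, if anything falls off the work surface, if the arm or the gripper's body presses on something with over 40 N, if the wrist force passes 120 N, or if a joint passes its speed limit or range.

## Working session

There is one attempt and no reset: what is moved stays moved. The work goes in short steps, Python scripts to look and compute and a tool call to move; the robot and the scene stay as the last step left them, time stands still between calls to the robot, and variables do not carry over. Pictures are saved under pics/ and viewed, at most 10 in all, crops included, and the job is handed in when it is done.

```bash
ls; mkdir -p pics; cat > h.py <<'E'
import numpy as np, cv2
from station import env
def cam(n):
    c=env.read_camera(n); return c
def ray(c,u,v):
    d=np.array([(u-c['cx'])/c['fx'],-(v-c['cy'])/c['fy'],-1.0])
    return np.array(c['eye']),np.array(c['rotation'])@d
def onz(c,u,v,z):
    e,d=ray(c,u,v); return e+d*(z-e[2])/d[2]
def proj(c,p):
    q=np.array(c['rotation']).T@(np.array(p)-c['eye']); return c['cx']-c['fx']*q[0]/q[2], c['cy']+c['fy']*q[1]/q[2]
def tri(c1,p1,c2,p2):
    e1,d1=ray(c1,*p1);e2,d2=ray(c2,*p2)
    A=np.stack([d1,-d2],1);s=np.linalg.lstsq(A,e2-e1,rcond=None)[0]
    a,b=e1+s[0]*d1,e2+s[1]*d2; return (a+b)/2,np.linalg.norm(a-b)
E
python3 - <<'E'
from h import *
for n in('scene','top'):
    c=cam(n); print(n,{k:(np.round(v,4).tolist() if k!='img' else v.shape) for k,v in c.items()})
    cv2.imwrite(f'pics/{n}0.png',c['img'][:,:,::-1])
print(env.get_obs())
E
```

```text
pics
station.py
scene {'img': (420, 560, 3), 'fx': 477.5067, 'fy': 477.5067, 'cx': 276.0467, 'cy': 214.8363, 'eye': [1.1108, -1.0343, 0.9771], 'rotation': [54.2342, -0.7772, 28.4899]}
top {'img': (420, 560, 3), 'fx': 454.3989, 'fy': 454.3989, 'cx': 277.0668, 'cy': 205.7456, 'eye': [0.4139, -0.034, 1.6366], 'rotation': [5.9611, 0.3762, -90.5427]}
{'clock': 0.1, 'qpos': array([68.52521746, 22.86740776,  2.58065941, 88.1092062 , -1.07018361,
       69.15040192, -2.90454147]), 'joint_vel': array([ 0.09658711, -0.08973716,  0.0827743 , -0.12899905, -0.04846109,
        0.0629592 , -0.0783262 ]), 'effort': array([ 3.38941245e-03, -4.76263762e+01,  1.37003794e+00, -2.54952371e+01,
        1.20222772e-02,  4.97616173e-03, -2.60909553e-05]), 'tcp_pos': array([ 0.17686667, -0.62487537,  0.23835306]), 'ee_rot': array([-1.79897444e+02,  8.35057607e-03,  1.58094370e+01]), 'ft_force': array([-0.07670843,  0.90671674,  0.710382  ]), 'wrist_torque': array([ 0.03335453, -0.00664616, -0.00843131]), 'gripper_force': 0.0, 'gripper_width': 0.08556967923243702}
```

```bash
sed -i "s/c=env.read_camera(n); return c/c=env.read_camera(n); c['rotation']=R.from_euler('xyz',c['rotation'],degrees=True).as_matrix(); return c/; s/^import numpy/from scipy.spatial.transform import Rotation as R\nimport numpy/" h.py
```

```text
(no output)
```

View pics/scene0.png

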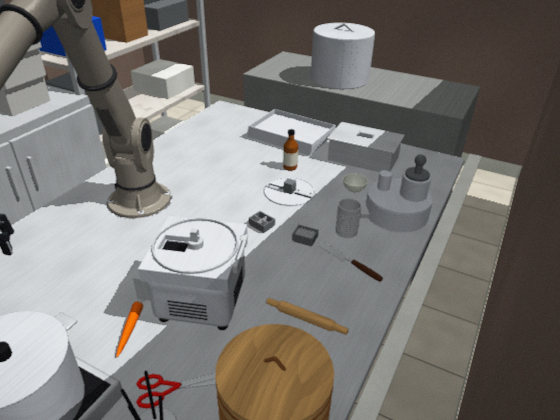

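View pics/top0.png

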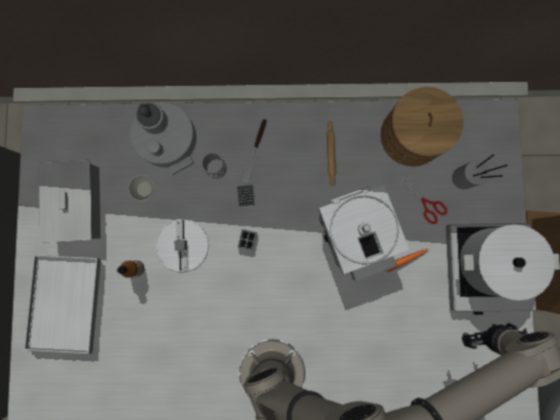

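The scene view shows the cutter at (195,265) with its seat at about (177,245), the disc at (289,190), the coarse 2x2 grid at (262,221) and the fine grid at (305,235). In the top view the fine grid is at (246,195), the coarse grid at (248,239), the disc at (182,245) and the cutter at (364,230). Next I'll enlarge these areas.

```bash
python3 - <<'E'
import cv2,numpy as np
t=cv2.imread('pics/top0.png');s=cv2.imread('pics/scene0.png')
def cr(i,u,v,w,h): return cv2.resize(i[v-h//2:v+h//2,u-w//2:u+w//2],(264,290),interpolation=cv2.INTER_CUBIC)
a=np.hstack([cr(t,246,195,40,44),cr(t,182,245,60,66),cr(t,364,230,90,98)])
b=np.hstack([cr(s,305,235,40,44),cr(s,289,188,60,66),cr(s,195,245,110,120)])
cv2.imwrite('pics/m1.png',np.vstack([a,b]))
E
```

```text
(no output)
```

View pics/m1.png

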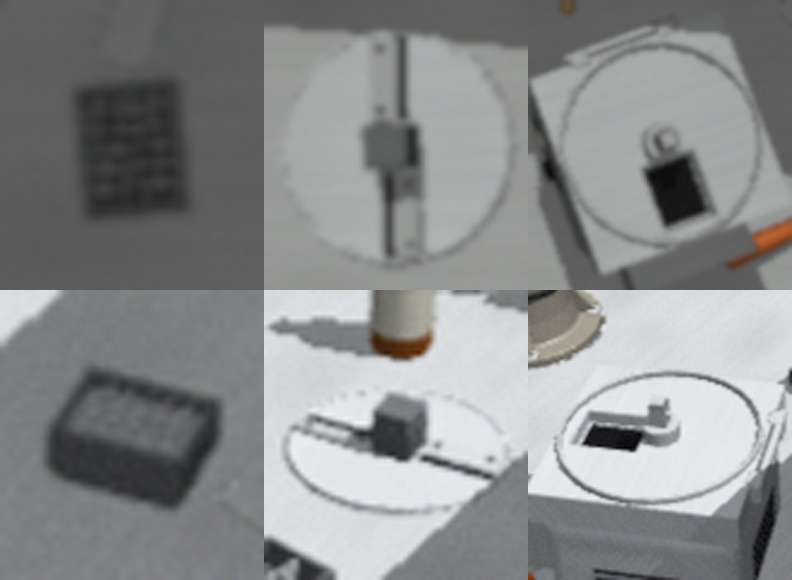

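The crops show these pixel positions:
- **Fine grid, top view:** corners near (237,187), (253,185), (254.5,204.5) and (239,206).
- **Disc:** the hub is at (181,245) in the top view.
- **Cutter, top view:** the stud is near (364,228), with the seat hole below and to its right at (371,244).

I'll measure these with masks and by triangulating between the two views.

```bash
cat > m.py <<'E'
from h import *
T=cam('top');S=cam('scene')
def blob(c,u,v,w,h,lo,hi,k=8):
    x0,y0=u-w//2,v-h//2
    g=cv2.cvtColor(c['img'],cv2.COLOR_RGB2GRAY)[y0:y0+h,x0:x0+w]
    g=cv2.resize(g,None,fx=k,fy=k,interpolation=cv2.INTER_CUBIC)
    m=cv2.inRange(g,lo,hi); cs,_=cv2.findContours(m,cv2.RETR_EXTERNAL,cv2.CHAIN_APPROX_NONE)
    best=max(cs,key=cv2.contourArea); 
    return ((best[:,0,:]+.5)/k-.5+[x0,y0]).astype(np.float32)
if __name__=='__main__':
    g=lambda c,u,v:cv2.cvtColor(c['img'],cv2.COLOR_RGB2GRAY)[v,u-14:u+15]
    print('grid T',g(T,246,195));print('hub T',g(T,181,245));print('seat T',g(T,371,244))
    print('grid S',g(S,305,232));print('hub S',g(S,289,183));print('seat S',g(S,177,246))
E
python3 m.py
```

```text
grid T [94 95 95 95 92 82 64 56 56 55 58 62 61 55 50 47 48 53 55 50 53 65 81 90
 93 93 94 93 93]
hub T [172 173 173 172 173 173 167 143 107  94  94  93  94  92  93  93  86  66
  46  65 109 148 167 171 172 171 171 170 171]
seat T [170 167 147 107  59  29  19  18  15  14  18  16  21  22  25  23  24  22
  23  41  69  89 105 134 157 165 166 167 167]
grid S [123 116  90  68  78  94 103 103 101 103 109 106 103 106 104 100 102 106
 109 107 108 105  95  90  78  58  58  98 129]
hub S [231 231 229 230 228 230 230 229 192  88  76  86  94 111 120 125 125 125
 116  88 115 195 230 230 229 229 230 230 229]
seat S [150  41  26  27  27  28  28  25  28  29  22  26  28  28  21  20  17  12
  15  12  10  13  17  21  67  91  88  94  99]
```

```bash
cat > m2.py <<'E'
from m import *
def cen(p):
    m=cv2.moments(cv2.convexHull(p)); return m['m10']/m['m00'],m['m01']/m['m00']
def yaw(c,p,z):
    b=cv2.boxPoints(cv2.minAreaRect(p)); q=[onz(c,*i,z) for i in b]
    e=[(q[(i+1)%4]-q[i]) for i in range(4)]
    return [(round(np.linalg.norm(v[:2])*1e3,1),round(np.degrees(np.arctan2(v[1],v[0]))%180,1)) for v in e[:2]]
a=blob(T,246,195,40,40,0,76);b=blob(S,305,235,40,36,0,112)
print('grid',cen(a),cen(b),tri(T,cen(a),S,cen(b)),yaw(T,a,.02),cv2.boundingRect(b))
a=blob(T,371,244,34,34,0,115);b=blob(S,177,246,34,20,0,60)
print('seat',cen(a),cen(b),yaw(T,a,.2),onz(T,*cen(a),.2),yaw(S,b,.2),onz(S,*cen(b),.2))
a=blob(T,181,245,16,14,84,125);b=blob(S,289,186,30,30,0,140)
print('hub',cen(a),cen(b),yaw(T,a,.046),onz(T,*cen(a),.046),cv2.boundingRect(b),onz(S,*cen(b),.025))
# rim
def rim(c,c0,z,r0=.106):
    g=cv2.cvtColor(c['img'],cv2.COLOR_RGB2GRAY).astype(np.float32); P=[]
    for t in np.linspace(0,2*np.pi,120,endpoint=False):
        rs=np.linspace(r0-.012,r0+.012,49); uv=np.array([proj(c,[c0[0]+r*np.cos(t),c0[1]+r*np.sin(t),z]) for r in rs],np.float32)
        v=cv2.remap(g,uv[None,:,0],uv[None,:,1],cv2.INTER_CUBIC)[0]
        i=v.argmin()
        if 0<i<48 and v[i]<np.median(v)-12: P.append(onz(c,*uv[i],z)[:2])
    P=np.array(P)
    for _ in range(3):
        s=np.linalg.lstsq(np.c_[2*P,np.ones(len(P))],(P**2).sum(1),rcond=None)[0]
        r=np.sqrt(s[2]+s[0]**2+s[1]**2); e=abs(np.hypot(*(P-s[:2]).T)-r); P=P[e<max(.002,2*np.median(e))]
    return s[:2],r,len(P)
if __name__=='__main__':
  for z in(.2,.208):
    for c in(T,S):
        c0=onz(T,363,228,z)[:2]
        for _ in range(3): c0,r,n=rim(c,c0,z)
        print('rim',z,c0,r,n)
  for n,c,u,v in(('T',T,365,229),('S',S,196,233)):
    g=c['img'][v-11:v+11,u-14:u+14]; g=cv2.resize(g,(399,314),interpolation=cv2.INTER_CUBIC); cv2.imwrite(f'pics/_{n}.png',g[:,:,::-1])
  cv2.imwrite('pics/m2.png',np.hstack([cv2.imread('pics/_T.png'),cv2.imread('pics/_S.png')]))
E
python3 m2.py
```

```text
grid (245.49794430624655, 195.19903184693814) (304.6171063080482, 235.009675419213) (array([0.62201606, 0.08794464, 0.01939083]), np.float64(7.2701221654934e-06)) [(np.float64(59.5), np.float64(94.4)), (np.float64(76.0), np.float64(4.7))] (290, 223, 29, 24)
seat (368.83314604231066, 242.47344607595736) (175.2462706607041, 245.89555201163282) [(np.float64(59.9), np.float64(108.8)), (np.float64(97.3), np.float64(17.7))] [ 0.4447648  -0.31375725  0.2       ] [(np.float64(33.6), np.float64(124.8)), (np.float64(64.5), np.float64(18.4))] [ 0.44681067 -0.32619343  0.2       ]
hub (180.9585740164411, 244.8434783719212) (285.98262574863907, 186.11757398315774) [(np.float64(47.7), np.float64(89.4)), (np.float64(48.3), np.float64(0.6))] [0.44613582 0.31186074 0.046     ] (273, 178, 23, 16) [0.43643262 0.31288394 0.025     ]
rim 0.2 [ 0.48591713 -0.29932753] 0.10573029080930291 70
rim 0.2 [ 0.4862085  -0.29620608] 0.10663732059434469 89
rim 0.208 [ 0.48554051 -0.29794839] 0.10511219267622879 70
rim 0.208 [ 0.49266033 -0.30386808] 0.1056049454814242 88
```

View pics/m2.png

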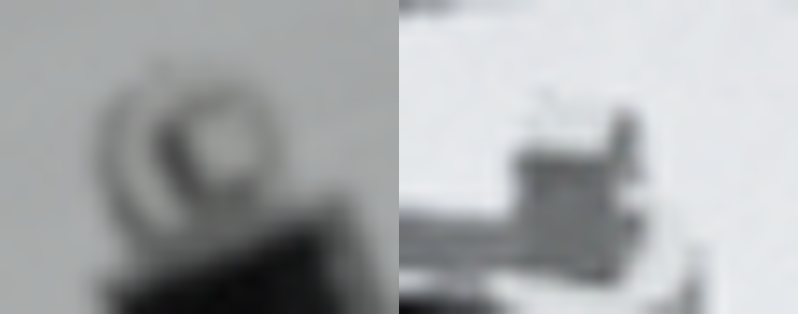

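The enlargement shows the stud top at about (366.1,227.3) in the top view, on its collar beside the seat's edge. The stud is also visible in the scene view at about (194,231). Next I'll fit lines to the edge profiles of the seat mouth, the deck and the hub.

```bash
cat > m3.py <<'E'
from m2 import *
def sides(c,ctr,yw,L,W,z,th,rng=.012,outside_in=True,inv=False):
    """threshold crossings along outward normals of each side; returns per side (signed offset from nominal mm, slope deg, n)"""
    g=cv2.cvtColor(c['img'],cv2.COLOR_RGB2GRAY).astype(np.float32)
    y=np.radians(yw);ex=np.array([np.cos(y),np.sin(y)]);ey=np.array([-ex[1],ex[0]]);out=[]
    for nm,n,t,a,b in(('+x',ex,ey,L/2,W/2),('-x',-ex,ey,L/2,W/2),('+y',ey,ex,W/2,L/2),('-y',-ey,ex,W/2,L/2)):
        P=[]
        for s in np.linspace(-.75*b,.75*b,25):
            ds=np.linspace(rng,-rng,97)
            uv=np.array([proj(c,[*(ctr+n*(a+d)+t*s),z]) for d in ds],np.float32)
            v=cv2.remap(g,uv[None,:,0],uv[None,:,1],cv2.INTER_CUBIC)[0]
            if inv: v=255-v
            k=np.where((v[:-1]>th)&(v[1:]<=th))[0]
            if len(k): P.append((s,ds[k[0]]+.5*(ds[1]-ds[0])))
        if len(P)<6: out.append((nm,None)); continue
        P=np.array(P)
        for _ in range(3):
            f=np.polyfit(P[:,0],P[:,1],1);e=abs(np.polyval(f,P[:,0])-P[:,1]);P=P[e<=max(.001,2.5*np.median(e))]
        out.append((nm,round(f[1]*1e3,1),round(np.degrees(np.arctan(f[0]))*(-1 if nm in('+x','-y') else 1),2),len(P)))
    return out
if __name__=='__main__':
    ax=np.array([.486,-.2985]);yw=18.3;y=np.radians(yw);ex=np.array([np.cos(y),np.sin(y)])
    print('stud T',onz(T,366.1,227.3,.248))
    st=ax-.058*ex
    print('seat ctr guess',st)
    print('seat T',sides(T,st,yw,.072,.058,.2,125)); print('seat S',sides(S,st,yw,.072,.058,.2,110)); print('seat S60',sides(S,st,yw,.072,.058,.2,60))
    for c in(T,S):
        g=cv2.cvtColor(c['img'],cv2.COLOR_RGB2GRAY)
        for d in((1,0),(-1,0),(0,1),(0,-1)):
            n=d[0]*ex+d[1]*np.array([-ex[1],ex[0]])
            print('deck',d,[int(g[int(round(v)),int(round(u))]) for u,v in(proj(c,[*(ax+n*r),.2]) for r in np.arange(.098,.124,.002))])
    h=np.array([.446,.312])
    print('hubT',sides(T,h,0,.036,.036,.046,135,.010))
    print('gridT',sides(T,np.array([.622,.088]),4.5,.07,.056,.032,75,.012),'S',sides(S,np.array([.622,.088]),4.5,.07,.056,.032,95,.010))
E
python3 m3.py | grep -v rim
```

```text
grid (245.5138981960748, 195.19209165203188) (304.61260629655874, 234.98964436743464) (array([0.62202424, 0.08787774, 0.01952236]), np.float64(8.634652781128659e-06)) [(np.float64(59.5), np.float64(94.8)), (np.float64(75.6), np.float64(5.1))] (290, 223, 29, 24)
seat (368.83450109008186, 242.4917862070418) (175.26277920962198, 245.91926036752284) [(np.float64(59.9), np.float64(108.8)), (np.float64(97.3), np.float64(17.7))] [ 0.44470721 -0.31375975  0.2       ] [(np.float64(33.6), np.float64(124.8)), (np.float64(64.5), np.float64(18.4))] [ 0.44690625 -0.32624811  0.2       ]
hub (180.96591392512764, 244.8578299300435) (286.00824787564414, 186.12737248177092) [(np.float64(47.7), np.float64(89.4)), (np.float64(48.3), np.float64(0.6))] [0.44608561 0.31183444 0.046     ] (273, 178, 23, 16) [0.43654707 0.31287084 0.025     ]
stud T [ 0.4899938  -0.29748057  0.248     ]
seat ctr guess [ 0.43093332 -0.31671156]
seat T [('+x', np.float64(7.2), np.float64(1.69), 7), ('-x', np.float64(-7.6), np.float64(1.26), 25), ('+y', np.float64(-1.5), np.float64(1.35), 24), ('-y', np.float64(3.0), np.float64
[... 703 characters left out ...]
6, 214, 216, 217, 217, 216]
deck (0, 1) [229, 229, 206, 206, 110, 110, 110, 156, 156, 220, 220, 220, 220]
deck (0, -1) [227, 160, 160, 112, 107, 168, 149, 159, 115, 115, 113, 115, 118]
hubT [('+x', np.float64(4.4), np.float64(-6.64), 6), ('-x', None), ('+y', np.float64(6.2), np.float64(5.18), 25), ('-y', np.float64(5.1), np.float64(9.22), 25)]
gridT [('+x', np.float64(0.5), np.float64(0.77), 25), ('-x', np.float64(3.4), np.float64(1.32), 25), ('+y', np.float64(-0.1), np.float64(0.46), 25), ('-y', np.float64(1.4), np.float64(1.05), 25)] S [('+x', np.float64(7.7), np.float64(8.92), 25), ('-x', np.float64(0.2), np.float64(0.31), 25), ('+y', np.float64(2.6), np.float64(-0.03), 25), ('-y', None)]
```

```bash
python3 - <<'E'
import cv2,numpy as np
t=cv2.imread('pics/top0.png');s=cv2.imread('pics/scene0.png')
def cr(i,u0,v0,w,h,k,a,b):
    c=cv2.resize(i[v0:v0+h,u0:u0+w],None,fx=k,fy=k,interpolation=cv2.INTER_CUBIC).astype(float)
    return np.clip((c-a)*255/(b-a),0,255).astype(np.uint8)
A=cr(t,346,214,44,50,9,0,190);B=cr(s,155,222,66,50,6,0,240)
B=np.vstack([B,cr(s,268,174,40,25,6,40,240).repeat(1,0) if 0 else np.zeros((150,396,3),np.uint8)])
H=cr(t,168,232,26,25,6,40,190);B[300:450,0:156]=H;H=cr(s,272,172,36,25,6,40,240);B[300:450,170:386]=H
cv2.imwrite('pics/m3.png',np.hstack([A,B]))
E
```

```text
(no output)
```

View pics/m3.png

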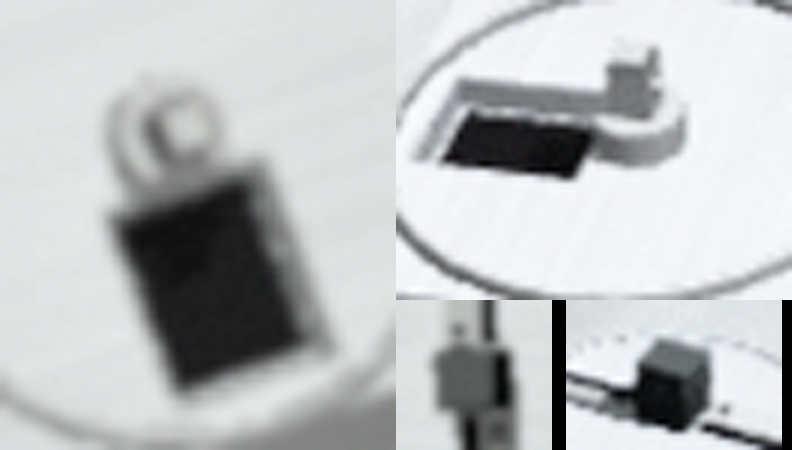

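The top-view crop shows the seat mouth corners near (115,208), (265,158), (330,348) and (178,390) in crop pixels, with the stud top at (193,130). The scene crop shows matching corners, and the hub's top is visible in both views. I'll triangulate these points.

```bash
cat > m4.py <<'E'
from h import *
T=cam('top');S=cam('scene')
t=lambda x,y:(346+x/9-.5,214+y/9-.5)
s=lambda x,y:(155+(x-396)/6-.5,222+y/6-.5)
np.set_printoptions(precision=4,suppress=True)
q={}
for n,a,b in(('in,+y',(115,208),(610,91)),('in,-y',(265,158),(577,180)),('??',(330,348),(415,160)),('out,+y',(178,390),(457,80))): q[n]=(a,b)
Tc=[onz(T,*t(*p),.2) for p in((115,208),(265,158),(330,348),(178,390))]
Sc=[onz(S,*s(*p),.2) for p in((612,91),(577,181),(416,160),(457,80))]
print('T');print(np.array(Tc));print('S');print(np.array(Sc))
for C in(Tc,Sc):
    C=np.array(C)[:,:2]; print('ctr',C.mean(0),[ (round(np.hypot(*d)*1e3,1),round(np.degrees(np.arctan2(d[1],d[0]))%180,1)) for d in(np.roll(C,-1,0)-C)])
tt=[onz(S,*s(*p),.2) for p in((612,91),(577,181),(416,160),(457,80))]
for k,(i,j) in enumerate(zip(((115,208),(265,158),(330,348),(178,390)),((612,91),(577,181),(416,160),(457,80)))): print('corner',tri(T,t(*i),S,s(*j)))
print('stud top',tri(T,t(193,130),S,s(633,48)),onz(T,*t(193,130),.248),onz(S,*s(633,48),.248))
print('hub',tri(T,(179.2,244.5),S,(289.7,180.7)),onz(T,179.2,244.5,.046),onz(S,289.7,180.7,.046))
E
python3 m4.py
```

```text
T
[[ 0.4635 -0.2811  0.2   ]
 [ 0.4805 -0.3341  0.2   ]
 [ 0.414  -0.3547  0.2   ]
 [ 0.4    -0.3012  0.2   ]]
S
[[ 0.4577 -0.2767  0.2   ]
 [ 0.4815 -0.3327  0.2   ]
 [ 0.4143 -0.3549  0.2   ]
 [ 0.3944 -0.3036  0.2   ]]
ctr [ 0.4395 -0.3178] [(np.float64(55.7), np.float64(107.8)), (np.float64(69.6), np.float64(17.2)), (np.float64(55.2), np.float64(104.8)), (np.float64(66.7), np.float64(17.6))]
ctr [ 0.437 -0.317] [(np.float64(60.8), np.float64(113.0)), (np.float64(70.7), np.float64(18.3)), (np.float64(55.0), np.float64(111.3)), (np.float64(68.8), np.float64(23.0))]
corner (array([ 0.4626, -0.2809,  0.2048]), np.float64(0.0019559022529385276))
corner (array([ 0.4811, -0.3335,  0.2004]), np.float64(0.001636572003912853))
corner (array([ 0.4141, -0.3547,  0.1998]), np.float64(7.9837679174275e-05))
corner (array([ 0.3977, -0.303 ,  0.2009]), np.float64(0.005795618384826402))
stud top (array([ 0.4889, -0.2988,  0.2501]), np.float64(0.0026206800090599076)) [ 0.488 -0.3    0.248] [ 0.4882 -0.296   0.248 ]
hub (array([0.4479, 0.3176, 0.0495]), np.float64(0.0014304496875174914)) [0.4474 0.318  0.046 ] [0.446  0.3233 0.046 ]
```

```bash
cat > go.py <<'E'
import sys
from h import *
o=env.get_obs(); x,y,z,w=map(float,sys.argv[1:5])
r=R.from_euler('xyz',o['ee_rot'],degrees=True)
d=r.inv().apply(np.array([x,y,z])-o['tcp_pos'])
rv=(r.inv()*R.from_euler('xyz',[180,0,w],degrees=True)).as_rotvec(degrees=True)
print('pos',o['tcp_pos'].round(4),'rot',o['ee_rot'].round(2),'d',d.round(4),'rv',rv.round(2),'F',o['ft_force'].round(1),'w',round(o['gripper_width'],4),'gf',round(o['gripper_force'],1),'t',o['clock'])
E
python3 go.py .622 .088 .32 5
```

```text
pos [ 0.177  -0.6254  0.2393] rot [-180.     0.    15.8] d [ 0.6225 -0.5653 -0.0807] rv [-0.   0.  10.8] F [ 0.4  0.5 -0.3] w 0.0852 gf 0.0 t 0.5
```

The rows are not in the units I measure in: shifts go in shares of 0.6 m and turns go in shares of 180 degrees. I convert before sending: -0.04 m / 0.6 = -0.0667, 0.034 m / 0.6 = 0.0567, 5.4 degrees / 180 = 0.03.

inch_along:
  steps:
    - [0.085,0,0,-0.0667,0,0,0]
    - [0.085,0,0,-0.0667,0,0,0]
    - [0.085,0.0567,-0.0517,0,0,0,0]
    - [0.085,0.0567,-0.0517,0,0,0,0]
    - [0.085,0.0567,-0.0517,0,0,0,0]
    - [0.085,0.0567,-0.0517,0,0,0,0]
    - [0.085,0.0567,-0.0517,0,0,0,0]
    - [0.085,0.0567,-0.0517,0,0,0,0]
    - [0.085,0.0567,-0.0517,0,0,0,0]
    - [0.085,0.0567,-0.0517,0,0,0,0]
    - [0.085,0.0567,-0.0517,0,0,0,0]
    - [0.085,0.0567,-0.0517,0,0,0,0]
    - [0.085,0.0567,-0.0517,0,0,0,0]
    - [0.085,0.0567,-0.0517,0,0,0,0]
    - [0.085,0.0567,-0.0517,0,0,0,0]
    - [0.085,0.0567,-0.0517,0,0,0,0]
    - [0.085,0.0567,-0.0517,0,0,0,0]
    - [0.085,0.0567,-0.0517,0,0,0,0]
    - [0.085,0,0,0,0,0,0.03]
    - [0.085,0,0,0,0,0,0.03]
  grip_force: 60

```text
refused: steps: the value is not of type 'object' (schema: type "object"). Nothing was moved.
```

Nothing moved. I misread the format; it is an object with one list for each field. Resending.

inch_along:
  steps: {"finger_gap":[0.085,0.085,0.085,0.085,0.085,0.085,0.085,0.085,0.085,0.085,0.085,0.085,0.085,0.085,0.085,0.085,0.085,0.085,0.085,0.085],"sx":[0,0,0.0567,0.0567,0.0567,0.0567,0.0567,0.0567,0.0567,0.0567,0.0567,0.0567,0.0567,0.0567,0.0567,0.0567,0.0567,0.0567,0,0],"sy":[0,0,-0.0517,-0.0517,-0.0517,-0.0517,-0.0517,-0.0517,-0.0517,-0.0517,-0.0517,-0.0517,-0.0517,-0.0517,-0.0517,-0.0517,-0.0517,-0.0517,0,0],"sz":[-0.0667,-0.0667,0,0,0,0,0,0,0,0,0,0,0,0,0,0,0,0,0,0],"drx":[0,0,0,0,0,0,0,0,0,0,0,0,0,0,0,0,0,0,0,0],"dry":[0,0,0,0,0,0,0,0,0,0,0,0,0,0,0,0,0,0,0,0],"drz":[0,0,0,0,0,0,0,0,0,0,0,0,0,0,0,0,0,0,0.03,0.03]}
  grip_force: 60

```text
clock: 2.5
tcp_pos: [0.5658, 0.0021, 0.3191]
ee_rot: [-180.0, 0.0, 5.0]
ft_force: [-0.2, -1.5, -0.1]
gripper_width: 0.0847
gripper_force: 0.0
```

```bash
python3 go.py .6225 .088 .032 5
```

```text
pos [0.5658 0.0021 0.3191] rot [-1.7996e+02  1.0000e-02  5.0100e+00] d [ 0.064  -0.0804  0.2871] rv [-0.04  0.01  0.01] F [-0.2 -1.5 -0.1] w 0.0847 gf 0.0 t 2.5
```

Scaled: 0.045 m / 0.6 = 0.075, -0.0404 m / 0.6 = -0.0673.

inch_along:
  steps: {"finger_gap":[0.085,0.085,0.085,0.085,0.085,0.085,0.085,0.085,0.085,0.085],"sx":[0.0533,0.0533,0,0,0,0,0,0,0,0],"sy":[-0.0667,-0.0673,0,0,0,0,0,0,0,0],"sz":[0,0,0.075,0.075,0.075,0.075,0.075,0.0333,0,0],"drx":[0,0,0,0,0,0,0,0,0,0],"dry":[0,0,0,0,0,0,0,0,0,0],"drz":[0,0,0,0,0,0,0,0,0,0]}
  grip_force: 60

```text
clock: 3.5
tcp_pos: [0.6212, 0.0835, 0.0749]
ee_rot: [-180.0, -0.0, 5.0]
ft_force: [0.7, 0.3, 0.5]
gripper_width: 0.0846
gripper_force: 0.0
```

```bash
python3 go.py .6225 .088 .027 5; python3 - <<'E'
from h import *
T=cam('top');S=cam('scene')
def cr(i,u0,v0,w,h,k): return cv2.resize(i[v0:v0+h,u0:u0+w,::-1],None,fx=k,fy=k,interpolation=cv2.INTER_CUBIC)
cv2.imwrite('pics/g1.png',np.hstack([cr(T['img'],222,170,50,50,8),cr(S['img'],280,205,50,50,8)]))
E
```

```text
pos [0.6212 0.0835 0.0749] rot [-1.7999e+02 -5.0000e-02  5.0000e+00] d [ 0.0017 -0.0044  0.0479] rv [-0.01 -0.05 -0.  ] F [0.7 0.3 0.5] w 0.0846 gf 0.0 t 3.5
```

View pics/g1.png

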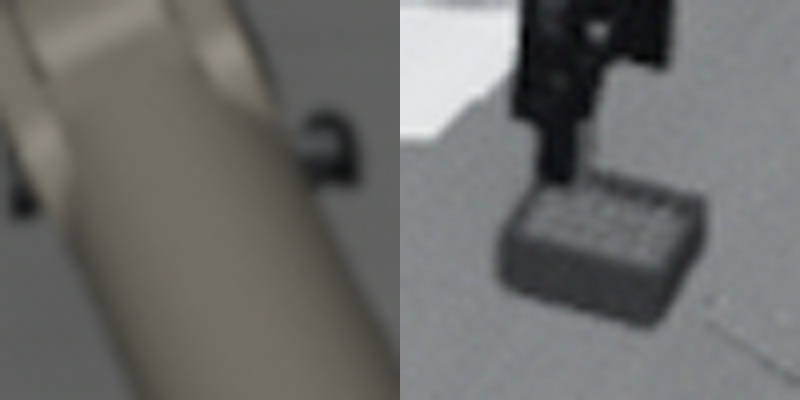

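The finger is above the grid, with its tip at about (299,227) in the scene view. I'll compare that with the projected tip position.

```bash
python3 - <<'E'
from h import *
S=cam('scene');o=env.get_obs();p=o['tcp_pos'];print(p)
ty=R.from_euler('xyz',o['ee_rot'],degrees=True).apply([0,1,0])
for s in(1,-1):
  for dz in(-.008,.005): print(s,dz,proj(S,p+ty*s*.0425+[0,0,dz]))
E
```

```text
[0.6222776  0.08371632 0.07657162]
1 -0.008 (np.float64(300.03697023603695), np.float64(231.02941024335163))
1 0.005 (np.float64(300.217155461151), np.float64(227.7068955696415))
-1 -0.008 (np.float64(309.49238156778733), np.float64(216.4417411037549))
-1 0.005 (np.float64(309.71172314012125), np.float64(213.1841948837444))
```

The tip at (299,227) matches a fingertip 5 mm behind the TCP when open. At a 56 mm opening it should stand about 2 mm ahead, so I'll grasp at TCP z of about 0.022.

Scaled: 0.03 m / 0.6 = 0.05, 0.024 m / 0.6 = 0.04.

inch_along:
  steps: {"finger_gap":[0.085,0.085,0.085,0.085],"sx":[0.0017,0,0,0],"sy":[-0.007,0,0,0],"sz":[0.05,0.04,0,0],"drx":[0,0,0,0],"dry":[0,0,0,0],"drz":[0,0,0,0]}
  grip_force: 60

```text
clock: 4.05
tcp_pos: [0.6221, 0.0877, 0.0216]
ee_rot: [180.0, -0.1, 5.0]
ft_force: [0.1, 0.9, -0.1]
gripper_width: 0.085
gripper_force: 0.0
```

```bash
python3 go.py .6225 .088 .022 5
```

```text
pos [0.6221 0.0877 0.0216] rot [ 1.8e+02 -9.0e-02  5.0e+00] d [ 0.0005 -0.0003 -0.0004] rv [ 0.   -0.09 -0.  ] F [ 0.1  0.9 -0.1] w 0.085 gf 0.0 t 4.05
```

inch_along:
  steps: {"finger_gap":[0.05,0.05,0.05,0.05,0.05,0.05],"sx":[0,0,0,0,0,0],"sy":[0,0,0,0,0,0],"sz":[0,0,0,0,0,0],"drx":[0,0,0,0,0,0],"dry":[0,0,0,0,0,0],"drz":[0,0,0,0,0,0]}
  grip_force: 70

```text
clock: 4.65
tcp_pos: [0.6229, 0.088, 0.0225]
ee_rot: [-180.0, -0.2, 5.0]
ft_force: [-0.6, -0.1, 6.3]
gripper_width: 0.0546
gripper_force: 76.6
```

```bash
python3 go.py .4385 -.3175 .32 18
```

```text
pos [0.6229 0.088  0.0225] rot [-180.     -0.22    4.99] d [-0.2179  0.3879 -0.2983] rv [  0.02  -0.22 -13.01] F [-0.6 -0.1  6.3] w 0.0546 gf 76.6 t 4.65
```

Scaled: -0.045 m / 0.6 = -0.075, -0.043 m / 0.6 = -0.0717, -6.5 degrees / 180 = -0.0361.

inch_along:
  steps: {"finger_gap":[0.05,0.05,0.05,0.05,0.05,0.05,0.05,0.05,0.05,0.05,0.05,0.05,0.05,0.05,0.05,0.05,0.05,0.05,0.05,0.05],"sx":[0,0,0,0,0,0,0,-0.0217,-0.0333,-0.0333,-0.0333,-0.0333,-0.0333,-0.0333,-0.0333,-0.0333,-0.0333,-0.0217,0,0],"sy":[0,0,0,0,0,0,0,0.04,0.0583,0.0583,0.0583,0.0583,0.0583,0.0583,0.0583,0.0583,0.0583,0.04,0,0],"sz":[-0.0167,-0.05,-0.0667,-0.0667,-0.075,-0.075,-0.075,-0.0717,0,0,0,0,0,0,0,0,0,0,0,0],"drx":[0,0,0,0,0,0,0,0,0,0,0,0,0,0,0,0,0,0,0,0],"dry":[0,0,0,0,0,0,0,0,0,0,0,0,0,0,0,0,0,0,0,0],"drz":[0,0,0,0,0,0,0,0,0,0,0,0,0,0,0,0,0,0,-0.0361,-0.0361]}

```text
clock: 6.65
tcp_pos: [0.4466, -0.2923, 0.3176]
ee_rot: [-180.0, 0.0, 18.1]
ft_force: [0.4, 0.1, -1.7]
gripper_width: 0.054
gripper_force: 75.6
```

```bash
python3 go.py .4385 -.3175 .32 18
```

```text
pos [ 0.4466 -0.2923  0.3176] rot [-1.7997e+02  3.0000e-02  1.8120e+01] d [-0.0155  0.0215 -0.0024] rv [-0.03  0.03  0.12] F [ 0.4  0.1 -1.7] w 0.054 gf 75.6 t 6.65
```

Scaled: 0.035 m / 0.6 = 0.0583, 0.03 m / 0.6 = 0.05.

inch_along:
  steps: {"finger_gap":[0.05,0.05,0.05,0.05,0.05,0.05],"sx":[-0.0258,0,0,0,0,0],"sy":[0.0358,0,0,0,0,0],"sz":[0,0,0.05,0.0583,0,0],"drx":[0,0,0,0,0,0],"dry":[0,0,0,0,0,0],"drz":[0,0,0,0,0,0]}

```text
clock: 7.25
tcp_pos: [0.4396, -0.3163, 0.2529]
ee_rot: [-180.0, 0.0, 18.0]
ft_force: [1.3, -0.2, -1.6]
gripper_width: 0.0542
gripper_force: 75.5
```

```bash
python3 go.py .4385 -.3175 .25 18;python3 - <<'E'
from h import *
T=cam('top');S=cam('scene')
cv2.imwrite('pics/S2.png',S['img'][:,:,::-1]);cv2.imwrite('pics/T2.png',T['img'][:,:,::-1])
def cr(i,u0,v0,w,h,k): return cv2.resize(i[v0:v0+h,u0:u0+w,::-1],None,fx=k,fy=k,interpolation=cv2.INTER_CUBIC)
cv2.imwrite('pics/g2.png',np.hstack([cr(T['img'],340,210,50,60,7),cr(S['img'],150,212,60,60,7)]))
E
```

```text
pos [ 0.4396 -0.3163  0.2529] rot [-1.7996e+02  3.0000e-02  1.8020e+01] d [-0.0014  0.0008  0.0029] rv [-0.04  0.03  0.02] F [ 1.3 -0.2 -1.6] w 0.0542 gf 75.5 t 7.25
```

View pics/g2.png

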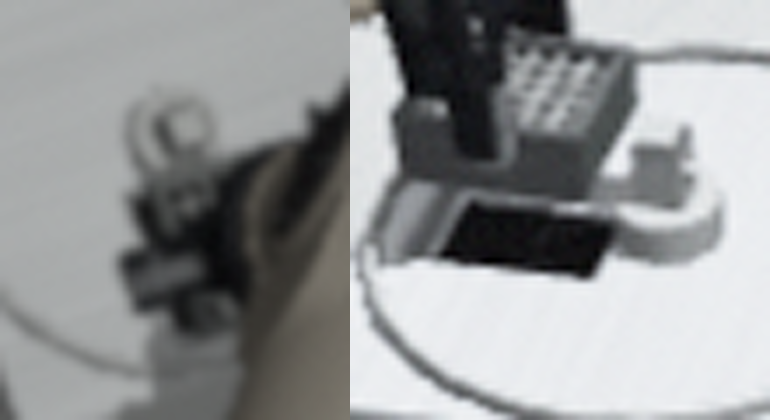

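The scene crop shows the fine grid held level above the seat. Its bottom front edge runs from (157.1,236.1) to (183.4,240.1) px, and the front edge of the mouth from (153.8,248.9) to (184.9,251.2). I'll compare these with the projected positions.

```bash
python3 - <<'E'
from h import *
S=cam('scene');T=cam('top');o=env.get_obs();p=o['tcp_pos'];r=R.from_euler('xyz',o['ee_rot'],degrees=True)
k=lambda u,v:(round(350+7*(u-150+.5)),round(7*(v-212+.5)))
kt=lambda u,v:(round(7*(u-340+.5)),round(7*(v-210+.5)))
print(p)
for z,hx,hy in((.022,.032,.025),(.016,.035,.028),(-.010,.035,.028)):
    for sx,sy in((-1,1),(1,1),(1,-1),(-1,-1)):
        q=p+r.apply([sx*hx,sy*hy,z]); print(z,sx,sy,q.round(4),'S',k(*proj(S,q)),'T',kt(*proj(T,q)))
c=np.array([.4385,-.3175,.2]);rr=R.from_euler('z',18,degrees=True)
for sx,sy in((-1,-1),(1,-1),(1,1),(-1,1)):
    q=c+rr.apply([sx*.036,sy*.029,0]);print('mouth',sx,sy,'S',k(*proj(S,q)))
print('stud',[k(*proj(S,np.array([.488,-.2988,.248])+rr.apply([a*.006,b*.006,0]))) for a,b in((-1,-1),(1,-1),(1,1),(-1,1))])
E
```

```text
[ 0.4408927  -0.31724351  0.25462601]
0.022 -1 1 [ 0.4183 -0.351   0.2326] S (412, 183) T (307, 289)
0.022 1 1 [ 0.4791 -0.3312  0.2328] S (584, 205) T (257, 150)
0.022 1 -1 [ 0.4637 -0.2836  0.2326] S (631, 121) T (150, 187)
0.022 -1 -1 [ 0.4028 -0.3034  0.2325] S (464, 100) T (199, 325)
0.016 -1 1 [ 0.4163 -0.3547  0.2386] S (399, 174) T (318, 293)
0.016 1 1 [ 0.4829 -0.3331  0.2388] S (588, 198) T (264, 141)
0.016 1 -1 [ 0.4656 -0.2798  0.2386] S (640, 104) T (144, 182)
0.016 -1 -1 [ 0.399  -0.3015  0.2385] S (457, 82) T (197, 334)
-0.01 -1 1 [ 0.4162 -0.3547  0.2646] S (389, 116) T (332, 293)
-0.01 1 1 [ 0.4828 -0.333   0.2648] S (580, 140) T (277, 138)
-0.01 1 -1 [ 0.4655 -0.2798  0.2646] S (633, 47) T (154, 180)
-0.01 -1 -1 [ 0.3989 -0.3014  0.2645] S (448, 24) T (209, 335)
mouth -1 -1 S (404, 258)
mouth 1 -1 S (594, 283)
mouth 1 1 S (647, 184)
mouth -1 1 S (463, 160)
stud [(635, 138), (667, 142), (678, 122), (645, 118)]
```

The rows are not in the units I measure in: shifts go in shares of 0.6 m and turns go in shares of 180 degrees. I convert before sending: 0.015 m / 0.6 = 0.025, 0.01 m / 0.6 = 0.0167.

inch_along:
  steps: {"finger_gap":[0.05,0.05,0.05,0.05,0.05,0.05],"sx":[-0.0017,0,0,0,0,0],"sy":[0,0,0,0,0,0],"sz":[0.025,0.0167,0.0067,0.005,0.005,0],"drx":[0,0,0,0,0,0],"dry":[0,0,0,0,0,0],"drz":[0,0,0,0,0,0]}

```text
clock: 8.05
tcp_pos: [0.4373, -0.318, 0.2173]
ee_rot: [180.0, 0.2, 17.9]
ft_force: [-3.8, -2.2, -2.1]
gripper_width: 0.0542
gripper_force: 76.5
```

```bash
python3 go.py .4385 -.3175 .204 18
```

```text
pos [ 0.4373 -0.318   0.2173] rot [1.800e+02 1.600e-01 1.794e+01] d [ 0.0013 -0.0001  0.0133] rv [ 0.    0.16 -0.06] F [-3.8 -2.2 -2.1] w 0.0542 gf 76.5 t 8.05
```

inch_along:
  steps: {"finger_gap":[0.05,0.05],"sx":[0,0],"sy":[0,0],"sz":[0.005,0],"drx":[0,0],"dry":[0,0],"drz":[0,0]}

```text
clock: 8.25
tcp_pos: [0.4372, -0.3179, 0.2157]
ee_rot: [-180.0, 0.2, 18.0]
ft_force: [-8.5, 0.8, 5.6]
gripper_width: 0.0542
gripper_force: 77.2
```

```bash
python3 go.py .4385 -.3175 .204 18
```

```text
pos [ 0.4372 -0.3179  0.2157] rot [-179.99    0.18   17.96] d [0.0014 0.0001 0.0117] rv [-0.01  0.18 -0.04] F [-8.5  0.8  5.6] w 0.0542 gf 77.2 t 8.25
```

Scaled: 0.002 m / 0.6 = 0.0033, -0.0015 m / 0.6 = -0.0025.

inch_along:
  steps: {"finger_gap":[0.05,0.05,0.05],"sx":[-0.0025,0,0],"sy":[0,0,0],"sz":[0,0.0033,0],"drx":[0,0,0],"dry":[0,0,0],"drz":[0,0,0]}

```text
clock: 8.55
tcp_pos: [0.4369, -0.3178, 0.2148]
ee_rot: [180.0, 0.1, 18.0]
ft_force: [-8.6, 0.4, 12.1]
gripper_width: 0.0542
gripper_force: 77.9
```

inch_along:
  steps: {"finger_gap":[0.05,0.05],"sx":[0,0],"sy":[0,0],"sz":[0.005,0],"drx":[0,0],"dry":[0,0],"drz":[0,0]}

```text
clock: 8.75
tcp_pos: [0.4365, -0.3175, 0.2104]
ee_rot: [-180.0, 0.1, 18.0]
ft_force: [-5.6, -1.0, 0.7]
gripper_width: 0.0541
gripper_force: 76.7
```

```bash
python3 go.py .4385 -.3175 .204 18
```

```text
pos [ 0.4365 -0.3175  0.2104] rot [-1.7999e+02  9.0000e-02  1.8010e+01] d [0.0019 0.0006 0.0064] rv [-0.01  0.09  0.01] F [-5.6 -1.   0.7] w 0.0541 gf 76.7 t 8.75
```

Going in. I'll ease it toward -x and continue down.

Scaled: 0.002 m / 0.6 = 0.0033, -0.001 m / 0.6 = -0.0017.

inch_along:
  steps: {"finger_gap":[0.05,0.05,0.05],"sx":[-0.0017,0,0],"sy":[0,0,0],"sz":[0.0033,0.0033,0.0017],"drx":[0,0,0],"dry":[0,0,0],"drz":[0,0,0]}

```text
clock: 9.05
tcp_pos: [0.4366, -0.3175, 0.2049]
ee_rot: [-180.0, 0.0, 18.0]
ft_force: [-4.7, 1.4, 7.5]
gripper_width: 0.054
gripper_force: 77.4
```

inch_along:
  steps: {"finger_gap":[0.05,0.05,0.05],"sx":[0,0,0],"sy":[0,0,0],"sz":[0.0033,0.0017,0],"drx":[0,0,0],"dry":[0,0,0],"drz":[0,0,0]}

```text
clock: 9.35
tcp_pos: [0.4367, -0.3174, 0.2047]
ee_rot: [180.0, 0.0, 18.0]
ft_force: [-7.7, 2.9, 18.6]
gripper_width: 0.0543
gripper_force: 78.7
```

```bash
python3 go.py .4385 -.3175 .204 18
```

```text
pos [ 0.4367 -0.3174  0.2047] rot [1.7998e+02 1.0000e-02 1.8030e+01] d [0.0017 0.0006 0.0007] rv [0.02 0.01 0.03] F [-7.7  2.9 18.6] w 0.0543 gf 78.7 t 9.35
```

Scaled: 0.003 m / 0.6 = 0.005.

inch_along:
  steps: {"finger_gap":[0.05,0.05],"sx":[0,0],"sy":[0,0],"sz":[0.005,0],"drx":[0,0],"dry":[0,0],"drz":[0,0]}

```text
clock: 9.55
tcp_pos: [0.4369, -0.3174, 0.2044]
ee_rot: [179.9, 0.0, 18.0]
ft_force: [-12.5, 7.2, 32.9]
gripper_width: 0.0545
gripper_force: 81.2
```

inch_along:
  steps: {"finger_gap":[0.08,0.08,0.08,0.08,0.08,0.08,0.08],"sx":[0,0,0,0,0,0,0],"sy":[0,0,0,0,0,0,0],"sz":[-0.0067,0,0,-0.0333,-0.0667,-0.0667,0],"drx":[0,0,0,0,0,0,0],"dry":[0,0,0,0,0,0,0],"drz":[0,0,0,0,0,0,0]}

```text
clock: 10.25
tcp_pos: [0.4398, -0.3193, 0.3079]
ee_rot: [179.5, -0.4, 18.0]
ft_force: [0.5, -0.1, -0.1]
gripper_width: 0.0798
gripper_force: 0.0
```

```bash
python3 go.py .4385 -.3175 .3 18; python3 - <<'E'
from h import *
T=cam('top');S=cam('scene')
cv2.imwrite('pics/S3.png',S['img'][:,:,::-1]);cv2.imwrite('pics/T3.png',T['img'][:,:,::-1])
def cr(i,u0,v0,w,h,k): return cv2.resize(i[v0:v0+h,u0:u0+w,::-1],None,fx=k,fy=k,interpolation=cv2.INTER_CUBIC)
cv2.imwrite('pics/g3.png',np.hstack([cr(T['img'],340,205,50,65,7),cr(S['img'],150,205,60,65,7)]))
E
```

```text
pos [ 0.4398 -0.3193  0.3079] rot [179.51  -0.42  18.01] d [-0.0007 -0.0022  0.0078] rv [ 0.49 -0.42  0.01] F [ 0.5 -0.1 -0.1] w 0.0798 gf 0.0 t 10.25
```

View pics/g3.png

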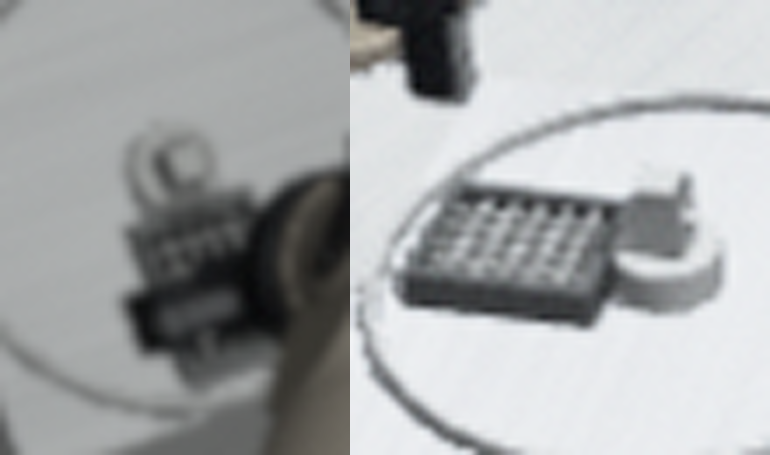

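The grid sits in the seat. In the crop its front face stands about 28-30 px proud, close to the 25 px expected for 14 mm. To be sure it's fully home, I'll close the fingers and press on its top, which also measures its height.

Scaled: 0.03 m / 0.6 = 0.05, 0.015 m / 0.6 = 0.025.

inch_along:
  steps: {"finger_gap":[0.0,0.0,0.0,0.0,0.0,0.0,0.0,0.0,0.0,0.0,0.0,0.0],"sx":[-0.0017,0,0,0,0,0,0,0,0,0,0,0],"sy":[-0.0033,0,0,0,0,0,0,0,0,0,0,0],"sz":[0,0,0,0,0,0,0,0.05,0.05,0.025,0,0],"drx":[0,0,0,0,0,0,0,0,0,0,0,0],"dry":[0,0,0,0,0,0,0,0,0,0,0,0],"drz":[0,0,0,0,0,0,0,0,0,0,0,0]}

```text
clock: 11.55
tcp_pos: [0.4352, -0.3164, 0.228]
ee_rot: [180.0, -0.0, 18.0]
ft_force: [-0.8, -0.2, 0.2]
gripper_width: 0.0002
gripper_force: 0.0
```

```bash
python3 go.py .4375 -.3175 .222 18
```

```text
pos [ 0.4352 -0.3164  0.228 ] rot [ 1.7997e+02 -2.0000e-02  1.8000e+01] d [0.0019 0.0017 0.006 ] rv [ 0.03 -0.02  0.  ] F [-0.8 -0.2  0.2] w 0.0002 gf 0.0 t 11.55
```

Scaled: 0.004 m / 0.6 = 0.0067.

inch_along:
  steps: {"finger_gap":[0.0,0.0,0.0],"sx":[0,0,0],"sy":[0,0,0],"sz":[0.0067,0.0067,0],"drx":[0,0,0],"dry":[0,0,0],"drz":[0,0,0]}

```text
clock: 11.85
tcp_pos: [0.4358, -0.3168, 0.2221]
ee_rot: [179.8, -0.1, 18.0]
ft_force: [-2.5, 1.2, 8.8]
gripper_width: 0.0004
gripper_force: 4.3
```

inch_along:
  steps: {"finger_gap":[0.0,0.0,0.0],"sx":[0,0,0],"sy":[0,0,0],"sz":[0.005,0.005,0],"drx":[0,0,0],"dry":[0,0,0],"drz":[0,0,0]}

```text
clock: 12.15
tcp_pos: [0.436, -0.3169, 0.2219]
ee_rot: [179.7, -0.1, 18.0]
ft_force: [-11.4, 7.8, 38.7]
gripper_width: 0.0001
gripper_force: 18.9
```

```bash
python3 go.py .4375 -.3175 .222 18
```

```text
pos [ 0.436  -0.3169  0.2219] rot [ 1.7974e+02 -1.0000e-01  1.7970e+01] d [ 0.0013  0.001  -0.0001] rv [ 0.26 -0.1  -0.03] F [-11.4   7.8  38.7] w 0.0001 gf 18.9 t 12.15
```

Contact came at TCP z 0.222, so the grid's top is at 0.214. It didn't move under 38 N, so it is fully home. Next is the disc: I'll get the hub's yaw from the knife slots and its centre from both views.

```bash
python3 - <<'E'
from h import *
T=cam('top');S=cam('scene')
g=cv2.cvtColor(cv2.imread('pics/top0.png'),cv2.COLOR_BGR2GRAY).astype(float)
for n,u0,u1,v0,v1 in(('up',179,187,221,238),('lo',176,184,252,269)):
    P=[]
    for v in range(v0,v1):
        w=np.clip(150-g[v,u0:u1],0,None)
        if w.sum()>40: P.append(onz(T,(w*np.arange(u0,u1)).sum()/w.sum(),v,.004)[:2])
    P=np.array(P);f=np.polyfit(P[:,0],P[:,1],1);print(n,len(P),'yaw',np.degrees(np.arctan(f[0])))
# hub rows/cols in T
for v in range(236,254,1): print(v,g[v,172:192].astype(int))
gs=cv2.cvtColor(cv2.imread('pics/scene0.png'),cv2.COLOR_BGR2GRAY)
for v in range(174,197): print(v,gs[v,278:302])
E
python3 go.py .4475 .318 .12 0
```

```text
up 17 yaw 0.7210694331038796
lo 17 yaw -1.1701936898183583
236 [171 171 171 165 151 130 119 131 145 137 104  76 118 159 170 171 172 171
 172 172]
237 [170 171 171 165 151 128 112 128 144 137 104  72 108 150 168 170 171 170
 169 171]
238 [171 171 170 165 153 135 126 133 142 136 109  84 108 145 164 169 171 170
 171 171]
239 [172 171 167 158 142 121 111 115 123 128 119 111 119 136 152 165 171 172
 173 172]
240 [173 168 152 132 116 101  95  96 103 109 108 103 100 100 117 148 167 172
 172 172]
241 [171 159 133 107  99  94  93  93  95  97  96  90  75  61  86 132 163 171
 170 171]
242 [170 154 124 101  94  93  93  93  93  94  92  86  68  47  74 127 163 171
 171 171]
243 [170 155 126 100  93  94  93  93  93  94  91  86  66  47  73 127 163 171
 171 171]
244 [172 162 136 105  94  93  93  94  95  94  93  86  67  47  71 122 159 170
 172 172]
245 [173 167 142 107  94  93  93  94  93  94  93  86  68  45  64 109 148 168
 171 172]
246 [172 166 143 107  94  93  93  93  94  92  93  86  68  47  58  98 140 165
 171 171]
247 [172 167 142 107  94  94  93  94  93  93  92  86  66  45  58  97 138 164
 171 17
[... 2361 characters left out ...]
 203 220 225 224]
192 [229 220 208 206 207 174 112  96  85  57  51  53  54  58  88 147 168 147
 158 176 192 216 227 227]
193 [229 228 228 229 228 222 206 205 204 198 163  82  66  83 162 196 145  63
  67  76 107 146 169 197]
194 [228 227 229 229 229 229 230 230 230 230 223 205 200 203 220 226 211 198
 177 114  65  66  67 111]
195 [228 229 229 229 229 229 228 229 229 229 228 229 229 230 230 229 229 229
 222 209 201 178 150 120]
196 [228 229 229 230 228 228 230 230 230 230 228 230 229 229 229 229 229 229
 228 229 230 226 218 212]
pos [ 0.4359 -0.3169  0.2219] rot [ 1.7972e+02 -1.0000e-01  1.7970e+01] d [ 0.2067 -0.6008  0.0994] rv [ 0.26 -0.15 17.97] F [-13.1   7.6  37.2] w -0.0 gf 18.8 t 12.25
```

Scaled: -0.045 m / 0.6 = -0.075, 0.015 m / 0.6 = 0.025, 8.5 degrees / 180 = 0.0472.

inch_along:
  steps: {"finger_gap":[0.0,0.0,0.07,0.07,0.07,0.07,0.07,0.07,0.07,0.07,0.07,0.07,0.07,0.07,0.07,0.07,0.07,0.07,0.07],"sx":[0,0,0,0.025,0.025,0.025,0.025,0.025,0.025,0.025,0.025,0.025,0.025,0.025,0.025,0,0,0,0],"sy":[0,0,0,-0.0717,-0.0717,-0.0717,-0.0717,-0.0717,-0.0717,-0.0717,-0.0717,-0.0717,-0.0717,-0.0717,-0.0717,0,0,0,0],"sz":[-0.0667,-0.075,-0.075,0,0,0,0,0,0,0,0,0,0,0,0,0,0,0,0],"drx":[0,0,0,0,0,0,0,0,0,0,0,0,0,0,0,0,0,0,0],"dry":[0,0,0,0,0,0,0,0,0,0,0,0,0,0,0,0,0,0,0],"drz":[0,0,0,0,0,0,0,0,0,0,0,0,0,0,0,0.0472,0.0472,0.0056,0]}
  grip_force: 70

```text
clock: 14.15
tcp_pos: [0.4467, 0.23, 0.3438]
ee_rot: [180.0, -0.0, 0.1]
ft_force: [0.7, -0.9, 0.7]
gripper_width: 0.0702
gripper_force: 0.0
```

```bash
python3 go.py .447 .319 .08 0
```

```text
pos [0.4467 0.23   0.3438] rot [ 1.8e+02 -4.0e-02  1.3e-01] d [ 0.0003 -0.089   0.2638] rv [ 0.   -0.04  0.13] F [ 0.7 -0.9  0.7] w 0.0702 gf 0.0 t 14.15
```

Scaled: -0.045 m / 0.6 = -0.075, -0.044 m / 0.6 = -0.0733.

inch_along:
  steps: {"finger_gap":[0.07,0.07,0.07,0.07,0.07,0.07,0.07,0.07,0.07,0.07],"sx":[0,0,0,0,0,0,0,0,0,0],"sy":[-0.075,-0.0733,0,0,0,0,0,0,0,0],"sz":[0,0,0.075,0.075,0.075,0.075,0.075,0.05,0,0],"drx":[0,0,0,0,0,0,0,0,0,0],"dry":[0,0,0,0,0,0,0,0,0,0],"drz":[0,0,0,0,0,0,0,0,0,0]}
  grip_force: 70

```text
clock: 15.15
tcp_pos: [0.4471, 0.3193, 0.0892]
ee_rot: [-180.0, -0.0, 0.0]
ft_force: [0.1, 0.4, 1.0]
gripper_width: 0.0702
gripper_force: 0.0
```

```bash
python3 go.py .447 .319 .024 0; python3 - <<'E'
from h import *
S=cam('scene');T=cam('top');o=env.get_obs();p=o['tcp_pos'];print(p)
cv2.imwrite('pics/g4.png',np.hstack([cv2.resize(c['img'][v:v+45,u:u+45,::-1],None,fx=8,fy=8,interpolation=cv2.INTER_CUBIC) for c,u,v in((T,155,222),(S,268,160))]))
for s in(1,-1): print([proj(S,p+[a*.011,s*.036,.002]) for a in(-1,1)])
E
```

```text
pos [0.4471 0.3193 0.0892] rot [-1.7997e+02 -1.0000e-02  4.0000e-02] d [-0.0001  0.0004  0.0652] rv [-0.03 -0.01  0.04] F [0.1 0.4 1. ] w 0.0702 gf 0.0 t 15.15
[0.44802665 0.32025291 0.09073135]
[(np.float64(292.0011245804901), np.float64(165.24685464792492)), (np.float64(297.3179219678888), np.float64(166.73181397655216))]
[(np.float64(282.9368972125706), np.float64(173.9306224191109)), (np.float64(288.36987566940934), np.float64(175.5028765246447))]
```

View pics/g4.png

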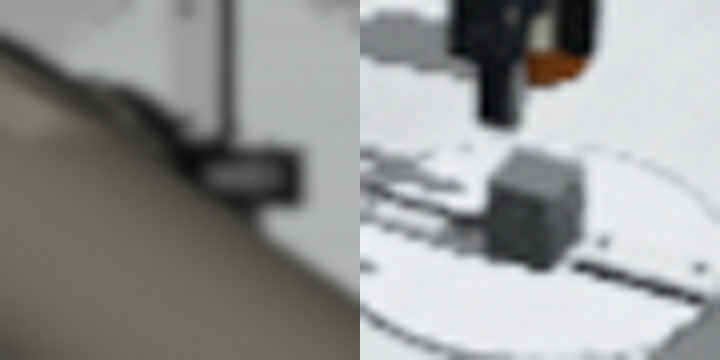

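The scene crop shows the fingertip at (285.5,176), and the projection gives (285.7,174.7). The hub top is at (289.6,181), between and below the fingers, so the alignment is good. I'll lower and grip.

Scaled: 0.04 m / 0.6 = 0.0667, 0.025 m / 0.6 = 0.0417.

inch_along:
  steps: {"finger_gap":[0.07,0.07,0.07,0.07,0.03,0.03,0.03,0.03,0.03,0.03,0.03,0.03],"sx":[0,0,0,0,0,0,0,0,0,0,0,0],"sy":[0,0,0,0,0,0,0,0,0,0,0,0],"sz":[0.0667,0.0417,0,0,0,0,0,0,0,0,0,0],"drx":[0,0,0,0,0,0,0,0,0,0,0,0],"dry":[0,0,0,0,0,0,0,0,0,0,0,0],"drz":[0,0,0,0,0,0,0,0,0,0,0,0]}
  grip_force: 90

```text
clock: 16.45
tcp_pos: [0.4478, 0.3199, 0.0255]
ee_rot: [-179.9, -0.2, 0.0]
ft_force: [-1.5, -1.4, 7.5]
gripper_width: 0.0344
gripper_force: 90.1
```

```bash
python3 go.py .447 .320 .38 0
```

```text
pos [0.4478 0.3199 0.0255] rot [-1.7995e+02 -1.7000e-01  0.0000e+00] d [ 3.000e-04 -4.000e-04 -3.545e-01] rv [-0.05 -0.17  0.  ] F [-1.5 -1.4  7.5] w 0.0344 gf 90.1 t 16.45
```

Scaled: -0.045 m / 0.6 = -0.075, 0.044 m / 0.6 = 0.0733.

inch_along:
  steps: {"finger_gap":[0.03,0.03,0.03,0.03,0.03,0.03,0.03,0.03,0.03,0.03,0.03,0.03,0.03,0.03,0.03,0.03],"sx":[0,0,0,0,0,0,0,0,0.0033,0.005,0.005,0.005,0.005,0.005,0.005,0.005],"sy":[0,0,0,0,0,0,0,0,0.05,0.0733,0.0733,0.0733,0.0733,0.0733,0.0733,0.0733],"sz":[-0.0167,-0.05,-0.075,-0.075,-0.075,-0.075,-0.075,-0.075,0,0,0,0,0,0,0,0],"drx":[0,0,0,0,0,0,0,0,0,0,0,0,0,0,0,0],"dry":[0,0,0,0,0,0,0,0,0,0,0,0,0,0,0,0],"drz":[0,0,0,0,0,0,0,0,0,0,0,0,0,0,0,0]}

```text
clock: 18.05
tcp_pos: [0.4686, -0.0202, 0.3337]
ee_rot: [180.0, 0.0, 0.1]
ft_force: [1.1, 0.4, -2.6]
gripper_width: 0.0351
gripper_force: 90.2
```

inch_along:
  steps: {"finger_gap":[0.03,0.03,0.03,0.03,0.03,0.03,0.03,0.03,0.03,0.03],"sx":[0.005,0.005,0.005,0.005,0.005,0.0033,0,0,0,0],"sy":[0.0733,0.0733,0.0733,0.0733,0.0733,0.05,0,0,0,0],"sz":[0,0,0,0,0,0,0,0,0,0],"drx":[0,0,0,0,0,0,0,0,0,0],"dry":[0,0,0,0,0,0,0,0,0,0],"drz":[0,0,0,0,0,0,-0.0333,-0.0333,-0.0333,0]}

```text
clock: 19.05
tcp_pos: [0.4861, -0.2682, 0.3334]
ee_rot: [-179.9, 0.0, 18.0]
ft_force: [-0.0, 0.2, -2.7]
gripper_width: 0.0344
gripper_force: 90.2
```

```bash
python3 go.py .4875 -.299 .3 18
```

```text
pos [ 0.4861 -0.2682  0.3334] rot [-1.7995e+02  2.0000e-02  1.8030e+01] d [-0.0082  0.0297  0.0334] rv [-0.05  0.02  0.03] F [-0.   0.2 -2.7] w 0.0344 gf 90.2 t 19.05
```

Scaled: 0.0297 m / 0.6 = 0.0495, 0.02 m / 0.6 = 0.0333.

inch_along:
  steps: {"finger_gap":[0.03,0.03,0.03,0.03,0.03,0.03],"sx":[-0.0133,0,0,0,0,0],"sy":[0.0495,0,0,0,0,0],"sz":[0,0.0333,0.0333,0.0167,0,0],"drx":[0,0,0,0,0,0],"dry":[0,0,0,0,0,0],"drz":[0,0,0,0,0,0]}

```text
clock: 19.65
tcp_pos: [0.4885, -0.2994, 0.2842]
ee_rot: [180.0, -0.0, 18.0]
ft_force: [0.1, -0.3, -2.0]
gripper_width: 0.0344
gripper_force: 90.7
```

```bash
python3 go.py .4875 -.299 .27 18;python3 - <<'E'
from h import *
S=cam('scene')
cv2.imwrite('pics/g5.png',cv2.resize(S['img'][170:290,120:270,::-1],None,fx=5,fy=5,interpolation=cv2.INTER_CUBIC)[:600,:800])
E
python3 go.py .4875 -.299 .27 18
```

```text
pos [ 0.4885 -0.2994  0.2842] rot [ 1.7996e+02 -4.0000e-02  1.8000e+01] d [-0.0009 -0.0007  0.0142] rv [ 0.04 -0.04 -0.  ] F [ 0.1 -0.3 -2. ] w 0.0344 gf 90.7 t 19.65
pos [ 0.4888 -0.2996  0.2847] rot [ 1.7991e+02 -7.0000e-02  1.8000e+01] d [-0.0011 -0.001   0.0147] rv [ 0.09 -0.07  0.  ] F [ 0.3 -0.7 -2.7] w 0.0347 gf 90.7 t 19.7
```

Scaled: 0.006 m / 0.6 = 0.01, -0.001 m / 0.6 = -0.0017.

inch_along:
  steps: {"finger_gap":[0.03,0.03,0.03],"sx":[-0.0017,0,0],"sy":[-0.0008,0,0],"sz":[0.01,0.0067,0],"drx":[0,0,0],"dry":[0,0,0],"drz":[0,0,0]}

```text
clock: 20.0
tcp_pos: [0.4867, -0.2993, 0.2729]
ee_rot: [-180.0, 0.0, 18.0]
ft_force: [-0.8, -0.7, -2.3]
gripper_width: 0.0347
gripper_force: 90.7
```

inch_along:
  steps: {"finger_gap":[0.03,0.03,0.03],"sx":[0,0,0],"sy":[0,0,0],"sz":[0.005,0.0033,0],"drx":[0,0,0],"dry":[0,0,0],"drz":[0,0,0]}

```text
clock: 20.3
tcp_pos: [0.4885, -0.2992, 0.2693]
ee_rot: [179.9, -0.2, 18.0]
ft_force: [1.6, 1.0, -0.3]
gripper_width: 0.035
gripper_force: 91.2
```

```bash
python3 go.py .4875 -.299 .2435 18
```

```text
pos [ 0.4885 -0.2992  0.2693] rot [ 1.7991e+02 -1.6000e-01  1.8040e+01] d [-0.0009 -0.0006  0.0258] rv [ 0.09 -0.16  0.04] F [ 1.6  1.  -0.3] w 0.035 gf 91.2 t 20.3
```

Scaled: 0.003 m / 0.6 = 0.005, 0.002 m / 0.6 = 0.0033.

inch_along:
  steps: {"finger_gap":[0.03,0.03,0.03],"sx":[0,0,0],"sy":[0,0,0],"sz":[0.005,0.0033,0],"drx":[0,0,0],"dry":[0,0,0],"drz":[0,0,0]}

```text
clock: 20.6
tcp_pos: [0.4886, -0.2988, 0.2634]
ee_rot: [180.0, -0.2, 18.1]
ft_force: [5.3, 0.3, -2.1]
gripper_width: 0.0348
gripper_force: 90.8
```

inch_along:
  steps: {"finger_gap":[0.03,0.03],"sx":[0,0],"sy":[0,0],"sz":[0.005,0],"drx":[0,0],"dry":[0,0],"drz":[0,0]}

```text
clock: 20.8
tcp_pos: [0.4885, -0.2987, 0.2603]
ee_rot: [180.0, -0.2, 18.1]
ft_force: [5.7, 1.6, -3.2]
gripper_width: 0.0344
gripper_force: 90.8
```

```bash
python3 go.py .4875 -.299 .2435 18
```

```text
pos [ 0.4885 -0.2987  0.2603] rot [ 1.7998e+02 -1.6000e-01  1.8060e+01] d [-0.0011 -0.      0.0168] rv [ 0.02 -0.16  0.06] F [ 5.7  1.6 -3.2] w 0.0344 gf 90.8 t 20.8
```

The bore is well onto the stud, and the detent should start about here. I'll ease 1 mm toward +x and press on.

Scaled: 0.002 m / 0.6 = 0.0033, 0.001 m / 0.6 = 0.0017.

inch_along:
  steps: {"finger_gap":[0.03,0.03,0.03],"sx":[0.0017,0,0],"sy":[0,0,0],"sz":[0.0033,0.0033,0.0033],"drx":[0,0,0],"dry":[0,0,0],"drz":[0,0,0]}

```text
clock: 21.1
tcp_pos: [0.4895, -0.299, 0.2571]
ee_rot: [179.9, -0.2, 18.0]
ft_force: [1.8, 2.6, 14.9]
gripper_width: 0.0348
gripper_force: 92.7
```

inch_along:
  steps: {"finger_gap":[0.03,0.03,0.03],"sx":[0,0,0],"sy":[0,0,0],"sz":[0.0033,0.0033,0],"drx":[0,0,0],"dry":[0,0,0],"drz":[0,0,0]}

```text
clock: 21.4
tcp_pos: [0.4887, -0.2989, 0.2497]
ee_rot: [180.0, -0.1, 18.0]
ft_force: [6.8, 0.7, -6.5]
gripper_width: 0.0343
gripper_force: 91.6
```

inch_along:
  steps: {"finger_gap":[0.03,0.03,0.03],"sx":[0,0,0],"sy":[0,0,0],"sz":[0.0033,0.0033,0],"drx":[0,0,0],"dry":[0,0,0],"drz":[0,0,0]}

```text
clock: 21.7
tcp_pos: [0.4885, -0.2982, 0.2451]
ee_rot: [-179.9, -0.1, 18.0]
ft_force: [5.9, 1.2, -3.5]
gripper_width: 0.0347
gripper_force: 92.1
```

It clicked: the force rose to 15 N and then dropped. Now down to the collar.

Scaled: 0.002 m / 0.6 = 0.0033, 0.001 m / 0.6 = 0.0017.

inch_along:
  steps: {"finger_gap":[0.03,0.03,0.03],"sx":[0.0017,0,0],"sy":[0,0,0],"sz":[0.0033,0.0033,0],"drx":[0,0,0],"dry":[0,0,0],"drz":[0,0,0]}

```text
clock: 22.0
tcp_pos: [0.4887, -0.2983, 0.2435]
ee_rot: [-180.0, 0.0, 18.0]
ft_force: [1.4, 2.7, 6.8]
gripper_width: 0.0347
gripper_force: 93.4
```

inch_along:
  steps: {"finger_gap":[0.03,0.03,0.03,0.03],"sx":[0,0,0,0],"sy":[0,0,0,0],"sz":[0.0033,0.0017,0,0],"drx":[0,0,0,0],"dry":[0,0,0,0],"drz":[0,0,0,0]}

```text
clock: 22.4
tcp_pos: [0.4888, -0.2983, 0.2435]
ee_rot: [180.0, 0.0, 18.0]
ft_force: [-4.8, 5.4, 20.9]
gripper_width: 0.0346
gripper_force: 95.0
```

Scaled: 0.001 m / 0.6 = 0.0017, -0.0005 m / 0.6 = -0.0008.

inch_along:
  steps: {"finger_gap":[0.03,0.03,0.03,0.03,0.03],"sx":[-0.0008,0,0,0,0],"sy":[0,0,0,0,0],"sz":[0.0017,0,0,0,0],"drx":[0,0,0,0,0],"dry":[0,0,0,0,0],"drz":[0,0,0,0,0]}

```text
clock: 22.9
tcp_pos: [0.4887, -0.2984, 0.2434]
ee_rot: [179.9, -0.0, 18.0]
ft_force: [-4.1, 7.5, 24.2]
gripper_width: 0.035
gripper_force: 95.4
```

```bash
python3 - <<'E'
from h import *
S=cam('scene')
cv2.imwrite('pics/g6.png',cv2.resize(S['img'][170:290,120:270,::-1],None,fx=5,fy=5,interpolation=cv2.INTER_CUBIC)[:600,:800])
E
```

```text
(no output)
```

View pics/g6.png

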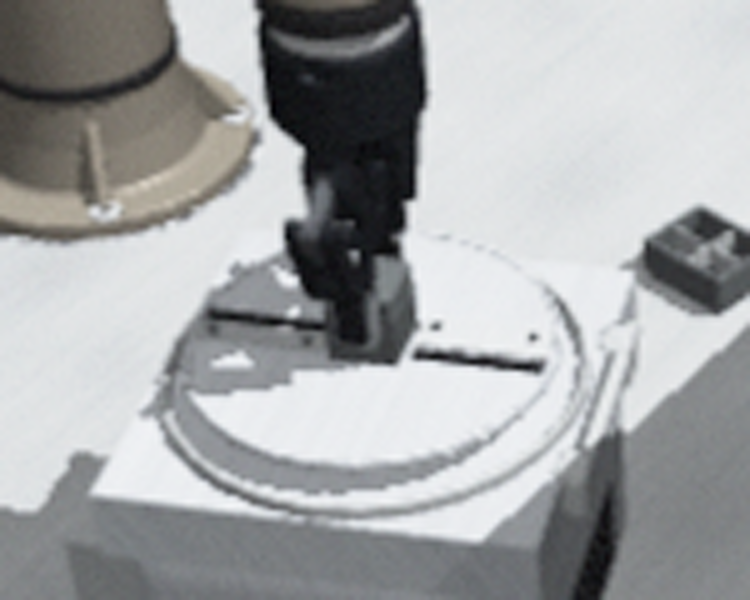

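The disc sits level and concentric inside the rim, with the hub still gripped at crop (370,310) and pressed down at 24 N. The coarse grid, at crop (700,260), hasn't moved. Handing in.

```bash
python3 -c "
from station import env
print(env.sign_off())"
```

```text
the job is handed in; nothing more can be done
None
```

The fine grid is fully home in its seat and the slicing disc clicked past the detent down to the collar. I handed the job in at about 23 s with the hub still gripped and pressed down at about 24 N; the hand-in gave no verdict.

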